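# Hold the tube follower down for the spring check

### The arm

A 6-joint arm with a two-finger parallel gripper is mounted at the origin on the work surface. World frame = base frame: x ahead of the robot, y to its left, z up, the work surface at z = 0. Lengths are in m, angles in rad, forces in N, time in s.
With the tool pointing down it reaches from about 0.325 to 1 m from the base axis. Payload 5.1 kg.
Tool frame: the origin (TCP) lies on the centre line of the jaws, within the pads' length; the fingertips stand 22 mm ahead of it and the grasp point (between the pads) lies 3 mm ahead of it; z points along the fingers, y is the line along which they close (so a half turn about z gives the same grasp; the last joint's range is limited). The gripper opens to 85 mm and grips with 20 to 120 N. Pads are 22 mm wide; open, the fingers measure 114 mm over their backs; the gripper's body (76 mm by 85 mm) begins 54 mm behind the grasp point. The pads swing forward as they close: fully open they stand 13 mm farther back than shut.
Start: joints at [-1.286, 0.124, 1.65, -0, 1.367, -0.083], TCP at [0.234, -0.607, 0.253] pointing down, gripper open.
Joint ranges: [-2.61, 2.61], [-1.02, 2.33], [0.03, 2.71], [-1.35, 4.49], [0.32, 2.68], [-2.91, 2.91]. Speed limits (rad/s): [2.57, 2.57, 3.14, 3.14, 3.14, 3.14].

### API

Orientations are given as a 3x3 rotation matrix whose columns are the frame's x, y, z axes.
In Python, from rig import get_state, cams, order gives the robot as it stands. The module is installed in compiled form; this text tells all that it offers.
- The arm moves only by the shell command python3 -m jog 'ROWS' [FORCE]. ROWS is JSON, a list that holds one entry, the list of rows, each a list of 7 numbers: the shift along the tool's x, y, z in units of 0.8 m (1.0 is 0.8 m), then the turn, a rotation vector about the tool's x, y, z in units of 360 degrees (1.0 is 360 degrees), then the closure, from -1 (fully open) to 1 (shut). In form: [[[tx, ty, tz, rx, ry, rz, gripper], ...]]. A call has 1 to 8 rows; each row shifts and turns the commanded pose from where the row before left it, along the tool's axes as they then stand; what a row does not reach is not made up. A row lasts 1/10 s, in which the tool goes at most 50 mm and 8.59 degrees, less where a joint would pass 70% of its speed; a pose out of reach is approached as far as the arm can. A call with a number of a shift or a turn outside -1 to 1 is refused whole. A call with a gripper value outside its range is refused whole. The fingers move at their own pace and stop on an object; FORCE is the grip in N (left out, the last holds). Time passes only in rows, so rows that do not move let the fingers close. It gives the time, the measured TCP pose, the force, the opening and the grip force at its end, in the units of the state.
- get_state(): the state, without advancing time (a new reading comes with each control period).
- cams.capture(name): name is "side" or "top"; returns the picture (400x640x3 uint8, red, green, blue); there is no depth.
- cams.camera_model(name): a dict with "fx", "fy", "cx", "cy" (pixels), "world_to_cam" (4x4, takes a point from world to camera coordinates). Camera axes: x right, y down, z forward; pixel columns grow to the right and rows downward; lengths in m; the calibration is good to about 2 mm. A picture is of the moment at which its call begins. camera_model takes no time and is no camera call.
- order.close_job(): hands the job in; it is judged then, once.
Trained networks look in the newest picture that a camera, given by its name, has taken for a name from the list of things; names that differ only in an ending like _2 or _b are one class to them, and where a whole thing is asked for, a point or a joint stands for the part that bears it (a point fixed in the world has none). Each returns a list of dicts, best first, with "confidence" (0 to 1); they miss things now and then, are a little off and sometimes report something else, mostly with a low value. They report only what shows in the picture. A call takes as long as a camera call. They do not tell look-alikes from the thing itself.
- cams.regions_of(label, camera): "region" (400x640 bool, what is visible of it).
- cams.place_of(label, camera): "centre" ([x, y, z] in m, in the coordinates of the camera as it stood for that picture, good to about 4 mm: a listed point, or the origin of a listed thing).
The state is a dict: "time_s": time; "joint_positions": joint angles; "qvel": joint speeds; "effort": joint torques, N m; "ee_pos": TCP position; "tool_rot": TCP orientation; "wrist_force": force on the tool from outside, world axes, zero at the start; "torque": the same for the moment, N m; "width": opening from 0.0 (shut) to 1.0 (fully open); "grasp_force": force on a finger pad.
Only numpy, scipy, OpenCV 4.12 (cv2) and the standard library are available. Lean on these libraries where they do the work, as an engineer would, in place of code of your own. Each camera call takes 0.05 s, during which the arm holds its last target. There are 200 camera calls.

### The job

Lift the hand pusher with the narrow foot up and off its hook, put its foot into the open white tube clamped in the bench fixture, and press the spring-loaded follower inside about 12 mm down, so that the tube's rim is level with the dark marking collar on the pusher; never push the follower down to its stop. Finish holding it there: the pusher stays upright in the gripper and keeps the follower pressed while the check runs. Leave the wide-footed pusher on its hook and the loose tubes and the bin where they are.

Things in the scene. Friction and masses are not known exactly. Their poses are not given: they have to be found in the camera images.
- pusher: Steel hand pusher, the one to use: round foot 30 mm across, 150 mm long, 0.2-0.4 kg. Origin: centre of its underside; z up its axis. Upward from there: foot to 14 mm, 14 mm round stem, dark collar 24 mm across at 23-31 mm, crossbar at 58-66 mm, open window at 66-104 mm (52 mm wide in y), black handle block at 104-150 mm, 80 mm long in y, 20 mm thick in x: grip it across x from above.
- wide_pusher: Steel hand pusher, bystander: foot 56 mm across, 150 mm long, 0.2-0.4 kg. Origin: centre of its underside; z up its axis. Upward from there: foot to 14 mm, 14 mm round stem, dark collar 24 mm across at 23-31 mm, crossbar at 58-66 mm, open window at 66-104 mm (52 mm wide in y), black handle block at 104-150 mm, 80 mm long in y, 20 mm thick in x: grip it across x from above.
- stand: Fixed hook stand of the narrow pusher. Origin: on the bench below the hanging point. An 8 mm wire (top 150 mm up) runs along its x from a post at +90 mm to a turned-up tip at -24 mm (tip top 160 mm up: fingers must close above it). Foot x 40-130 mm. The pusher hangs by its handle, axes parallel to the stand's; to free it, lift 12-28 mm, then move it 55+ mm along the stand's -x.
- wide_stand: Fixed hook stand of the wide pusher. Origin: on the bench below the hanging point. An 8 mm wire (top 150 mm up) runs along its x from a post at +90 mm to a turned-up tip at -24 mm (tip top 160 mm up: fingers must close above it). Foot x 40-130 mm. The pusher hangs by its handle, axes parallel to the stand's; to free it, lift 12-28 mm, then move it 55+ mm along the stand's -x.
- fixture: Cream painted base 150 x 140 mm, 22 mm high, fixed, with a steel clamp ring (88 mm across, top 38 mm up) holding an open white tube upright at its centre: 46 mm outside, 40 mm bore, rim 130 mm above the bench. Origin: centre of the underside. Fixture and the two stands are about 270 mm apart left to right, in any order.
- tube_rim (a point): Centre of the mouth of the clamped tube, at rim height (130 mm above the bench).
- follower_top (a point): Centre of the top face of the grey follower, a disc 37.6 mm across inside the tube; 15 mm below the rim when not pressed.
- follower (a joint): Travel of the follower in m: 0 = up, grows as it is pressed down, stop at 0.024. Spring: 4 N to start, 0.5 N more per mm (10 N at 12 mm, 16 N at the stop); springs back when let go. At 0.008 to 0.016 the collar of a pusher standing on it is level with the rim.
- tube_a: Closed white tube with a gold band, 46 mm across, 100 mm high, loose on the bench. Origin: centre of its underside. A bystander.
- tube_b: Closed white tube with a gold band, 46 mm across, 100 mm high, loose on the bench. Origin: centre of its underside. A bystander.
- bin: Small empty blue plastic bin, 70 x 130 mm, 50 mm high, loose on the bench at the far side. Origin: centre of its underside. A bystander.
There are look-alikes about, which are no part of the job. What is shaped like the pusher but purple is not meant. What is shaped like the fixture but pink is not meant.

How it is judged:
On the way:
1. the narrow pusher is off its hook, clear of the stand and held in the gripper (horizontal distance between pusher and stand above 0.045 m and height (world z) of pusher above 0.03 m and contact force between pusher and stand below 0.2 N and contact force between pusher and the fingers above 1 N), for 0.2 s.
At the end, for the whole second after the job is handed in: Through the last second the follower rests 8-16 mm down under the narrow pusher (>4 N, foot within 10 mm of the tube axis, tilt under 10 degrees), gripped by the fingers; the robot itself does not touch the fixture; wide pusher, tubes and bin within 30 mm of their start (value of joint follower between 0.008 and 0.016 m and velocity of joint follower between -0.01 and 0.01 m/s and horizontal distance between pusher and tube_rim below 0.01 m and distance between pusher and follower_top below 0.01 m and angle between pusher's own z axis and vertical below 0.17 rad and contact force between pusher and fixture above 4 N and contact force between pusher and the fingers above 3 N and contact force between each of the arm, the fingers and fixture below 0.5 N and distance of each of wide_pusher, tube_a, tube_b, bin from where it was at the start of the episode below 0.03 m); the arm keeps its last pose, push and grip.
It fails at once if the follower is pushed down to its stop (beyond 22 mm) (value of joint follower above 0.022 m).
It fails at once if the wide pusher is moved by more than 30 mm (distance of wide_pusher from where it was at the start of the episode above 0.03 m).
It fails at once if a loose tube or the bin is moved by more than 30 mm (distance of any of tube_a, tube_b, bin from where it was at the start of the episode above 0.03 m).
It also fails if it takes over 51 s, if anything falls off the work surface, if the arm or the gripper's body presses on something with over 40 N, if the wrist force passes 120 N, or if a joint passes its speed limit or range.

## Working session

There is one attempt and no reset: what is moved stays moved. The work goes in short steps, Python scripts to look and compute and a shell command to move; the robot and the scene stay as the last step left them, time stands still between calls to the robot, and variables do not carry over. Pictures are saved under pics/ and viewed, at most 10 in all, crops included, and the job is handed in when it is done.

```bash
mkdir -p pics
cat > h.py <<'E'
import numpy as np,cv2
from rig import get_state,cams,order
def w(c,p):
    T=np.linalg.inv(np.array(cams.camera_model(c)["world_to_cam"]));return (T@np.r_[p,1])[:3]
def pix(c,p):
    m=cams.camera_model(c);q=(np.array(m["world_to_cam"])@np.r_[p,1])[:3]
    return np.array([m["fx"]*q[0]/q[2]+m["cx"],m["fy"]*q[1]/q[2]+m["cy"]])
def ray(c,u,v):
    m=cams.camera_model(c);T=np.linalg.inv(np.array(m["world_to_cam"]))
    return T[:3,3],T[:3,:3]@np.array([(u-m["cx"])/m["fx"],(v-m["cy"])/m["fy"],1])
def atz(c,u,v,z):
    o,d=ray(c,u,v);return o+d*(z-o[2])/d[2]
def tri(c1,p1,c2,p2):
    A=[];b=[]
    for c,p in((c1,p1),(c2,p2)):
        o,d=ray(c,*p);d=d/np.linalg.norm(d);P=np.eye(3)-np.outer(d,d);A.append(P);b.append(P@o)
    return np.linalg.lstsq(np.vstack(A),np.hstack(b),rcond=None)[0]
E
python3 - <<'E'
from h import *
np.set_printoptions(precision=3,suppress=True)
for c in("side","top"):
    im=cams.capture(c);cv2.imwrite(f"pics/{c}0.png",im[:,:,::-1])
    print(c,w(c,[0,0,0]))
    for n in("pusher","wide_pusher","stand","wide_stand","fixture","tube_rim","tube_a","bin"):
        for r in cams.place_of(n,c):
            p=w(c,r["centre"]);print(n,round(r["confidence"],2),p,pix(c,p).round())
print(get_state())
E
```

```text
side [-0.048  0.77   1.152]
pusher 0.77 [ 0.439  0.129 -0.001] [337. 264.]
pusher 0.69 [0.521 0.033 0.045] [338. 226.]
pusher 0.49 [ 0.535  0.292 -0.001] [283. 278.]
pusher 0.17 [ 0.492 -0.239  0.127] [392. 175.]
wide_pusher 0.9 [0.537 0.292 0.045] [281. 269.]
stand 0.63 [ 0.525  0.035 -0.002] [336. 235.]
wide_stand 0.88 [0.536 0.294 0.001] [282. 277.]
fixture 0.93 [ 0.728 -0.176 -0.001] [332. 179.]
fixture 0.81 [ 0.493 -0.239  0.001] [388. 198.]
fixture 0.34 [ 0.497 -0.237  0.127] [391. 174.]
tube_rim 0.97 [ 0.727 -0.177  0.127] [333. 155.]
tube_rim 0.37 [ 0.487  0.461 -0.   ] [253. 322.]
tube_rim 0.29 [ 0.51  -0.479 -0.   ] [418. 167.]
tube_a 0.66 [ 0.507 -0.479  0.003] [418. 167.]
tube_a 0.57 [ 0.485  0.462 -0.003] [254. 323.]
bin 0.63 [0.771 0.084 0.   ] [279. 207.]
top [ 0.46  -0.     1.265]
pusher 0.65 [0.525 0.034 0.047] [312. 231.]
pusher 0.5 [ 0.443  0.134 -0.001] [281. 258.]
wide_pusher 0.82 [0.543 0.291 0.047] [229. 225.]
wide_pusher 0.27 [0.491 0.466 0.005] [177. 243.]
stand 0.87 [ 0.527  0.035 -0.001] [312. 231.]
wide_stand 0.94 [0.541 0.293 0.001] [232. 227.]
fixture 0.
[... 178 characters left out ...]
161.]
tube_a 0.89 [ 0.514 -0.481 -0.   ] [473. 235.]
tube_a 0.72 [0.492 0.467 0.001] [177. 243.]
bin 0.6 [ 0.497 -0.239  0.13 ] [406. 239.]
bin 0.57 [0.776 0.084 0.002] [297. 155.]
{'time_s': 0.9, 'joint_positions': array([-1.286,  0.124,  1.65 ,  0.   ,  1.367, -0.083]), 'qvel': array([ 0.001, -0.002,  0.001,  0.   ,  0.001,  0.001]), 'effort': array([ -0.001, -42.359, -36.577,  -0.   ,   0.   ,   0.   ]), 'ee_pos': array([ 0.234, -0.607,  0.253]), 'tool_rot': array([[ 0.933,  0.36 ,  0.   ],
       [ 0.36 , -0.933, -0.   ],
       [ 0.   ,  0.   , -1.   ]]), 'wrist_force': array([0.054, 0.018, 0.057]), 'torque': array([0.02 , 0.015, 0.008]), 'grasp_force': 0.0, 'width': 1.0046488890026268}
```

View pics/side0.png

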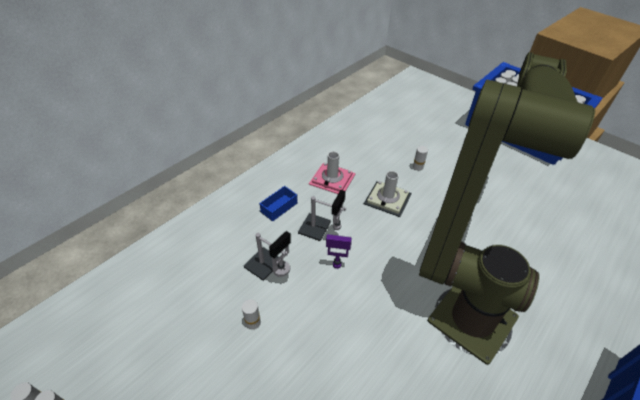

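View pics/top0.png

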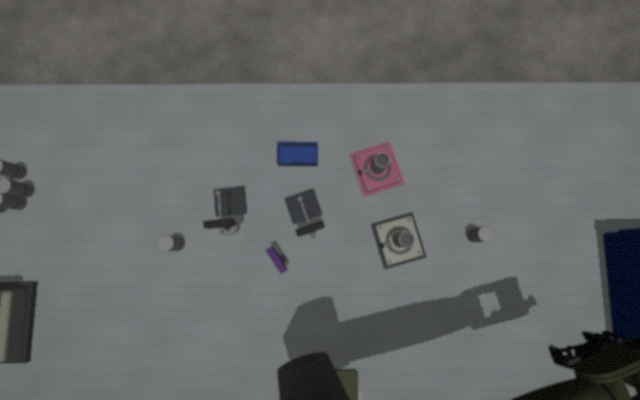

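Side view: the narrow pusher hangs at (338,215), its look-alikes are the wide pusher at (281,258) and the purple one at (338,250). The cream fixture is at (390,190) and the pink one at (333,175). In the top view the same things are at (310,229), (222,226), (277,257), (398,240) and (377,165). I choose the black-handled, narrow-footed one in the middle and the cream fixture. Next I check that choice in a close crop and measure the handle.

Run:
```python
from h import *
np.set_printoptions(precision=3,suppress=True)
ims={}
for c in("side","top"):
    ims[c]=np.mean([cams.capture(c).astype(float) for _ in range(4)],0).astype(np.uint8)
    cv2.imwrite(f"pics/{c}_m.png",ims[c][:,:,::-1])
a=cv2.resize(ims["side"][170:260,290:420],None,fx=6,fy=6,interpolation=cv2.INTER_CUBIC)[:,:780]
cv2.imwrite("pics/crop1.png",a[:,:,::-1])
b=cv2.resize(ims["top"][180:265,275:425],None,fx=5,fy=5,interpolation=cv2.INTER_CUBIC)
cv2.imwrite("pics/crop2.png",b[:,:,::-1])
# dark handle blob
for c,(x0,x1,y0,y1) in dict(side=(325,350,185,222),top=(292,330,215,242)).items():
    g=ims[c][y0:y1,x0:x1].max(2);m=(g<45).astype(np.uint8)
    n,l,s,ce=cv2.connectedComponentsWithStats(m);k=1+np.argmax(s[1:,4])
    pts=np.argwhere(l==k)[:,::-1]+[x0,y0];r=cv2.minAreaRect(pts.astype(np.float32))
    print(c,s[k],pts.mean(0),r,g.min())
    print(cv2.boxPoints(r))
```

```text
side [  7   6  13  25 173] [337.832 202.751] ((338.0, 202.5), (7.602630138397217, 25.043960571289062), 26.56505012512207) 8
[[329.  212. ]
 [340.2 189.6]
 [347.  193. ]
 [335.8 215.4]]
top [ 8  7 22 10 58] [311.517 226.586] ((311.013671875, 227.36984252929688), (4.68164587020874, 21.7696533203125), 69.44395446777344) 40
[[300.    229.   ]
 [320.384 221.356]
 [322.027 225.74 ]
 [301.644 233.384]]
```

View pics/crop1.png

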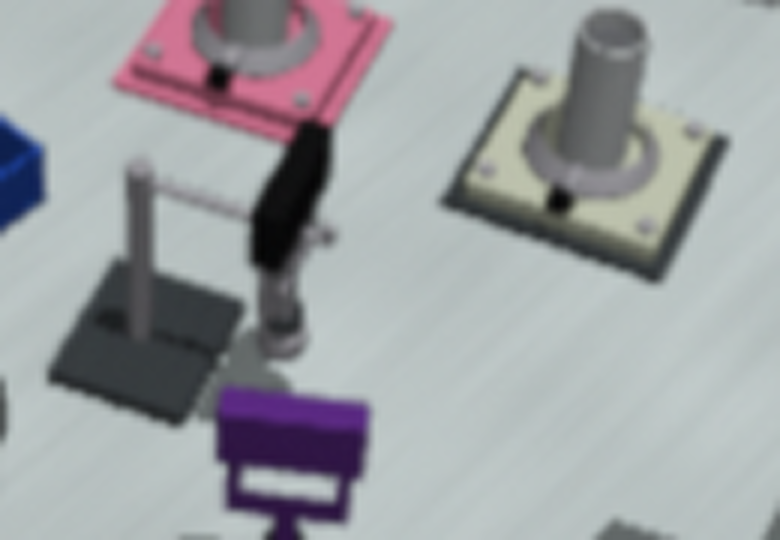

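View pics/crop2.png

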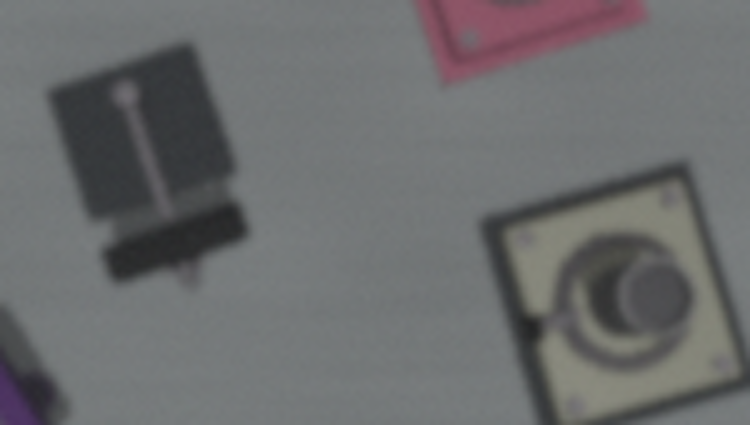

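The crops confirm it: a black handle with a narrow foot hangs at side px ~(338,203), and the cream fixture's rim is at side px (392,175). Now I fit the handle block and triangulate.

```bash
cat > fit.py <<'E'
from h import *
from scipy.optimize import minimize
np.set_printoptions(precision=4,suppress=True)
S=8
rois=dict(side=(322,352,184,220),top=(290,330,213,243)); th=dict(side=55,top=58)
def masks(pre="_m"):
    M={}
    for c,(x0,x1,y0,y1) in rois.items():
        g=cv2.imread(f"pics/{c}{pre}.png")[y0:y1,x0:x1].max(2)
        g=cv2.resize(g,None,fx=S,fy=S,interpolation=cv2.INTER_CUBIC)
        m=(g<th[c]).astype(np.uint8)
        n,l,s,_=cv2.connectedComponentsWithStats(m);k=1+np.argmax(s[1:,4]);M[c]=l==k
    return M
def render(p,c):
    x,y,z,a=p;x0,x1,y0,y1=rois[c];R=np.array([[np.cos(a),-np.sin(a)],[np.sin(a),np.cos(a)]])
    P=[]
    for i in(-.01,.01):
        for j in(-.04,.04):
            for k in(-.046,0):
                q=R@[i,j];u=pix(c,[x+q[0],y+q[1],z+k]);P.append(((u-[x0,y0])+.5)*S-.5)
    m=np.zeros(((y1-y0)*S,(x1-x0)*S),np.uint8);cv2.fillConvexPoly(m,cv2.convexHull(np.float32(P)).round().astype(np.int32),1);return m>0
if __name__=="__main__":
    M=masks()
    f=lambda p:sum(1-(render(p,c)&M[c]).sum()/(render(p,c)|M[c]).sum() for c in M)
    b=min((minimize(f,[.525,.034,z,a],method="Nelder-Mead",options=dict(initial_simplex=np.array([[.525,.034,z,a]]+[np.array([.525,.034,z,a])+d for d in np.diag([.01,.01,.012,.15])]),maxiter=400)) for z in(.185,.2) for a in(.1,.4,-.1)),key=lambda r:r.fun)
    print(b.x,b.fun,[M[c].sum()/64 for c in M])
    for c in M: print(c,1-(render(b.x,c)&M[c]).sum()/(render(b.x,c)|M[c]).sum())
    p=atz("top",299.6,198,.15);t=atz("top",312.6,235.6,.16);d=p-t;print("wire",p,t,np.arctan2(d[1],d[0]))
    print("rim",tri("side",(391.7,174.9),"top",(405.6,238)))
E
python3 fit.py
```

```text
Traceback (most recent call last):
  File "fit.py", line 25, in <module>
    b=min((minimize(f,[.525,.034,z,a],method="Nelder-Mead",options=dict(initial_simplex=np.array([[.525,.034,z,a]]+[np.array([.525,.034,z,a])+d for d in np.diag([.01,.01,.012,.15])]),maxiter=400)) for z in(.185,.2) for a in(.1,.4,-.1)),key=lambda r:r.fun)
  File "fit.py", line 25, in <genexpr>
    b=min((minimize(f,[.525,.034,z,a],method="Nelder-Mead",options=dict(initial_simplex=np.array([[.525,.034,z,a]]+[np.array([.525,.034,z,a])+d for d in np.diag([.01,.01,.012,.15])]),maxiter=400)) for z in(.185,.2) for a in(.1,.4,-.1)),key=lambda r:r.fun)
           ~~~~~~~~^^^^^^^^^^^^^^^^^^^^^^^^^^^^^^^^^^^^^^^^^^^^^^^^^^^^^^^^^^^^^^^^^^^^^^^^^^^^^^^^^^^^^^^^^^^^^^^^^^^^^^^^^^^^^^^^^^^^^^^^^^^^^^^^^^^^^^^^^^^^^^^^^^^^^^^^^^^^^^^^^^^^^^^^^^^^^^^^^
  File "fit.py", line 24, in <lambda>
    f=lambda p:sum(1-(render(p,c)&M[c]).sum()/(render(p,c)|M[c]).sum() for c in M)
               ~~~^^^^^^^^^^^^^^^^^^^^^^^^^^^^^^^^^^^^^^^^^^^^^^^^^^^^^^^^^^^^^^^^
  File "fit.py", line 24, in <genexpr>
    f=lambda p:sum(1-(render(p,c)&M[c]).sum()/(render(p,c)|M[c]).sum() for c in M)
                                               ~~~~~~^^^^^
  File "fit.py", line 20, in render
    q=R@[i,j];u=pix(c,[x+q[0],y+q[1],z+k]);P.append(((u-[x0,y0])+.5)*S-.5)
                ~~~^^^^^^^^^^^^^^^^^^^^^^^
  File "h.py", line 6, in pix
    m=cams.camera_model(c);q=(np.array(m["world_to_cam"])@np.r_[p,1])[:3]
ValueError: time passes only in moves, steps and waits
```

```bash
sed -i 's/^from rig.*/&\n_C={c:cams.camera_model(c) for c in("side","top")}/; s/cams.camera_model(c)\(\["world\|;\)/_C[c]\1/g' h.py; python3 fit.py
```

```text
[0.5272 0.0349 0.1857 0.3805] 0.44893692976886457 [np.float64(180.125), np.float64(187.171875)]
side 0.2103092783505155
top 0.23862765141834907
wire [0.6137 0.0671 0.15  ] [0.5061 0.0296 0.16  ] 0.3352073812986645
rim [ 0.4977 -0.2394  0.1231]
```

Two independent measures agree: the wire length comes out at 114 mm as it should, and pusher yaw is about 0.355. I take the pusher at about (0.527, 0.0355) and the fixture at about (0.498, -0.239). I raise the tool and fly over.

```bash
python3 -m jog '[[[0,0,-0.05,0,0,0,-1],[0.042,-0.041,0,0,0,0,-1],[0.042,-0.041,0,0,0,0,-1],[0.042,-0.041,0,0,0,0,-1],[0.042,-0.041,0,0,0,0,-1],[0.042,-0.041,0,0,0,0,-1],[0.042,-0.041,0,0,0,0,-1],[0.042,-0.041,0,0,0,0,-1]]]' 80
python3 -m jog '[[[0.042,-0.041,0,0,0,0,-1],[0.042,-0.041,0,0,0,0,-1],[0.042,-0.041,0,0,0,0,-1],[0.042,-0.041,0,0,0,0,-1],[0.042,-0.041,0,0,0,0,-1],[0.042,-0.041,0,0,0,0,-1],[0.042,-0.041,0,0,0,0,-1],[0.042,-0.041,0,0,0,0,-1]]]'
python3 -m jog '[[[0,0,0,0,0,-0.0225,-1],[0,0,0,0,0,-0.0225,-1],[0,0,0,0,0,-0.0225,-1],[0,0,0,0,0,-0.0225,-1],[0,0,0,0,0,-0.0225,-1],[0,0,0,0,0,-0.0225,-1],[0,0,0,0,0,-0.0225,-1],[0,0,0,0,0,-0.0225,-1]]]'
python3 -m jog '[[[0,0,0,0,0,-0.0225,-1],[0,0,0,0,0,-0.0225,-1],[0,0,0,0,0,-0.0225,-1],[0,0,0,0,0,0,-1],[0,0,0,0,0,0,-1]]]'
cat > plan.py <<'E'
import sys
from h import *
np.set_printoptions(precision=4,suppress=True)
s=get_state();R=np.array(s["tool_rot"]);p=np.array(s["ee_pos"])
t=np.array([float(v) for v in sys.argv[1:4]])
print("t",s["time_s"],"tcp",p,"yaw y",np.arctan2(R[1,1],R[0,1]),"z",R[:,2],"rows",R.T@(t-p)/.8,"F",s["wrist_force"],"g",s["grasp_force"],s["width"],"j",s["joint_positions"])
E
python3 plan.py .527 .0355 .187
python3 -c "
from h import *
print('handle -y end',tri('side',(341.6,190.4),'top',(323.4,223.2)))"
```

```text
time_s: 2.1
ee_pos: [0.371, -0.306, 0.2936]
tool_rot: [[0.933, 0.359, 0.001], [0.359, -0.933, -0.0], [0.0, 0.001, -1.0]]
wrist_force: [-0.1, 0.5, 0.1]
width: 0.995
grasp_force: 0.0
time_s: 2.9
ee_pos: [0.5276, 0.0358, 0.2937]
tool_rot: [[0.933, 0.36, 0.001], [0.36, -0.933, -0.0], [0.001, 0.001, -1.0]]
wrist_force: [1.7, -0.7, 1.0]
width: 1.001
grasp_force: 0.0
time_s: 3.7
ee_pos: [0.527, 0.0338, 0.2934]
tool_rot: [[0.066, 0.998, 0.0], [0.998, -0.066, -0.0], [0.0, 0.0, -1.0]]
wrist_force: [0.3, 0.3, 0.3]
width: 0.998
grasp_force: 0.0
time_s: 4.2
ee_pos: [0.527, 0.0338, 0.2934]
tool_rot: [[-0.342, 0.94, 0.0], [0.94, 0.342, 0.0], [-0.0, 0.0, -1.0]]
wrist_force: [0.5, 0.8, -0.6]
width: 1.002
grasp_force: 0.0
t 4.2 tcp [0.527  0.0338 0.2934] yaw y 0.3491906912993271 z [ 0.0001  0.     -1.    ] rows [0.002  0.0007 0.133 ] F [ 0.4784  0.814  -0.6096] g 0.0 1.0021656030367758 j [-0.0377 -0.1709  1.8727  0.      1.4397 -0.3869]
handle -y end [ 5.39164004e-01 -3.75562766e-04  1.88055157e-01]
```

```bash
python3 -m jog '[[[0.002,0,0.045,0,0,0,-1],[0,0,0.045,0,0,0,-1],[0,0,0.03,0,0,0,-1],[0,0,0.013,0,0,0,-1],[0,0,0,0,0,0,-1]]]'
python3 plan.py .527 .0355 .187
python3 - <<'E'
from h import *
im=np.mean([cams.capture("side").astype(float) for _ in range(3)],0).astype(np.uint8)
a=cv2.resize(im[130:255,270:400],None,fx=4.5,fy=4.5,interpolation=cv2.INTER_CUBIC);cv2.imwrite("pics/g1.png",a[:,:,::-1])
E
```

```text
time_s: 4.7
ee_pos: [0.5256, 0.0353, 0.1853]
tool_rot: [[-0.344, 0.939, -0.003], [0.939, 0.344, 0.0], [0.001, -0.003, -1.0]]
wrist_force: [0.6, -0.6, 0.8]
width: 0.999
grasp_force: 0.0
t 4.7 tcp [0.5256 0.0353 0.1853] yaw y 0.35078479050475564 z [-0.0033  0.0001 -1.    ] rows [-0.0003  0.0017 -0.0021] F [ 0.5623 -0.6194  0.8031] g 0.0 0.9990592469023512 j [-0.0349 -0.0954  1.989   0.      1.2512 -0.3857]
```

View pics/g1.png

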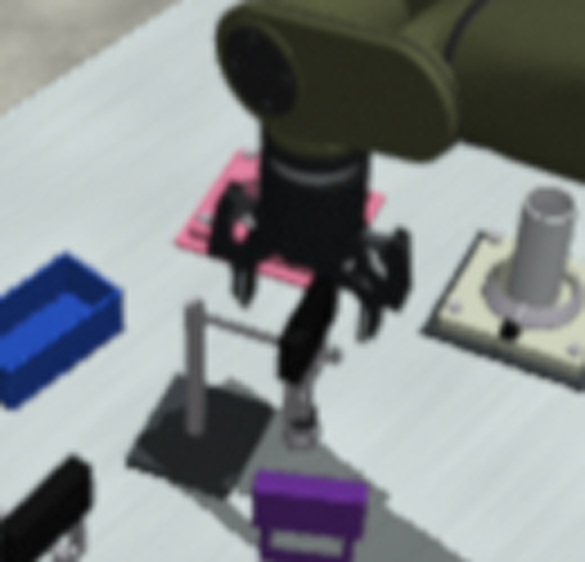

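The open fingers, at crop (243,295) and (370,330), straddle the black handle at (310,330) evenly. I close the gripper.

```bash
python3 -m jog '[[[0,0.001,-0.002,0,0,0,1],[0,0,0,0,0,0,1],[0,0,0,0,0,0,1],[0,0,0,0,0,0,1],[0,0,0,0,0,0,1],[0,0,0,0,0,0,1],[0,0,0,0,0,0,1],[0,0,0,0,0,0,1]]]' 80
python3 plan.py .527 .0355 .187
```

```text
time_s: 5.65
ee_pos: [0.5273, 0.0355, 0.1888]
tool_rot: [[-0.345, 0.939, -0.0], [0.939, 0.345, -0.0], [-0.0, -0.0, -1.0]]
wrist_force: [-2.2, -0.1, 3.8]
width: 0.216
grasp_force: 78.9
t 5.65 tcp [0.5273 0.0355 0.1888] yaw y 0.3520528462264792 z [-0.     -0.0002 -1.    ] rows [ 0.0001 -0.0003  0.0023] F [-2.1718 -0.0988  3.7747] g 78.90262842178345 0.21627937257794172 j [-0.0343 -0.0967  1.9841 -0.0002  1.2543 -0.3863]
```

```bash
python3 -m jog '[[[0,0,-0.0125,0,0,0,1],[0,0,-0.0125,0,0,0,1],[0,0,0,0,0,0,1],[0,-0.02,0,0,0,0,1],[0,-0.02,0,0,0,0,1],[0,-0.025,0,0,0,0,1],[0,-0.03,0,0,0,0,1],[0,0,0,0,0,0,1]]]'
python3 plan.py .498 -.239 .33
python3 - <<'E'
from h import *
ims={c:np.mean([cams.capture(c).astype(float) for _ in range(3)],0).astype(np.uint8) for c in("side","top")}
a=cv2.resize(ims["side"][130:260,280:420],None,fx=4,fy=4,interpolation=cv2.INTER_CUBIC);cv2.imwrite("pics/g2.png",a[:,:,::-1])
for c in ims:
    for r in cams.place_of("pusher",c): print(c,r["confidence"],w(c,r["centre"]))
E
```

```text
time_s: 6.45
ee_pos: [0.4541, 0.009, 0.2079]
tool_rot: [[-0.344, 0.939, -0.001], [0.939, 0.344, -0.0], [0.0, -0.001, -1.0]]
wrist_force: [0.4, -0.0, -2.8]
width: 0.218
grasp_force: 79.0
t 6.45 tcp [0.4541 0.009  0.2079] yaw y 0.35123082848733733 z [-0.0012 -0.0001 -1.    ] rows [-0.3099 -0.0553 -0.1527] F [ 0.3958 -0.0348 -2.8229] g 79.0418028831482 0.21833734221869125 j [-0.0984 -0.2952  2.1193 -0.0002  1.3187 -0.4496]
side 0.83 [0.45050928 0.0090138  0.06908428]
side 0.67 [ 0.43917853  0.12749016 -0.000751  ]
side 0.59 [ 0.53866637  0.29145742 -0.00140492]
top 0.63 [ 0.44104793  0.13622395 -0.00046404]
```

View pics/g2.png

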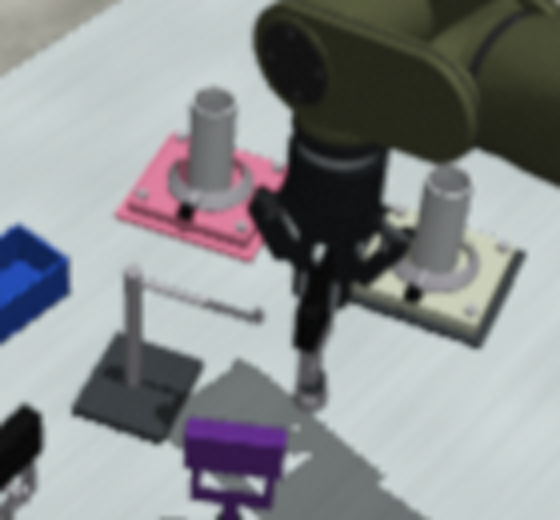

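The pusher hangs free in the gripper at crop (312,350), and the empty hook is at (190,300). I raise it and carry it over to the fixture.

```bash
python3 -m jog '[[[0,0,-0.04,0,0,0,1],[0,0,-0.05,0,0,0,1],[0,0,-0.05,0,0,0,1],[-0.03,-0.005,0,0,0,0,1],[-0.05,-0.009,0,0,0,0,1],[-0.05,-0.009,0,0,0,0,1],[-0.05,-0.009,0,0,0,0,1],[-0.05,-0.009,0,0,0,0,1]]]'
python3 -m jog '[[[-0.05,-0.009,0,0,0,0,1],[-0.03,-0.005,0,0,0,0,1],[0,0,0,0,0,0,1],[0,0,0,0,0,0,1]]]'
python3 plan.py .497 -.239 .29
python3 - <<'E'
from h import *
np.set_printoptions(precision=4,suppress=True)
for c in("side","top"):
    im=np.mean([cams.capture(c).astype(float) for _ in range(3)],0).astype(np.uint8)
    cv2.imwrite(f"pics/{c}_t.png",im[:,:,::-1])
    if c=="side":
        a=cv2.resize(im[110:225,340:440],None,fx=5,fy=5,interpolation=cv2.INTER_CUBIC);cv2.imwrite("pics/g3.png",a[:,:,::-1])
    for n in("pusher","fixture","tube_rim"):
        for r in cams.place_of(n,c): p=w(c,r["centre"]);print(c,n,r["confidence"],p,pix(c,p))
E
```

```text
time_s: 7.65
ee_pos: [0.489, -0.1762, 0.3205]
tool_rot: [[-0.345, 0.939, 0.0], [0.939, 0.345, 0.0], [0.0, 0.0, -1.0]]
wrist_force: [0.7, 1.0, -3.2]
width: 0.219
grasp_force: 79.3
time_s: 8.05
ee_pos: [0.5003, -0.2388, 0.32]
tool_rot: [[-0.344, 0.939, -0.001], [0.939, 0.344, 0.001], [0.001, -0.0, -1.0]]
wrist_force: [0.5, 0.0, -2.3]
width: 0.224
grasp_force: 79.2
t 8.05 tcp [ 0.5003 -0.2388  0.32  ] yaw y 0.35125328384652976 z [-0.0009  0.0011 -1.    ] rows [ 0.0012 -0.0039  0.0375] F [ 0.5024  0.0461 -2.2984] g 79.20223474502563 0.22441921053529706 j [-0.5425 -0.1207  1.7839  0.0005  1.4797 -0.8938]
side pusher 0.69 [ 0.4962 -0.2377  0.1796] [393.2227 163.7896]
side pusher 0.62 [0.4391 0.1297 0.0002] [336.8177 263.6671]
side fixture 0.81 [ 0.7267 -0.173   0.0007] [331.6948 178.9229]
side fixture 0.79 [ 0.4922 -0.2376 -0.0028] [387.4858 199.3195]
side tube_rim 0.66 [ 0.7278 -0.1737  0.1246] [332.6367 155.432 ]
top pusher 0.52 [ 0.4437  0.1333 -0.0006] [281.3175 257.5228]
top pusher 0.44 [ 0.5014 -0.2387  0.1799] [410.1414 236.6755]
top fixture 0.94 [ 0.5003 -0.2387  0.0004] [397.8529 239.2523]
top fixture 0.9 [ 0.7301 -0.1715  0.0016] [375.3208 168.7708]
top tube_rim 0.91 [ 0.4995 -0.2397  0.1341] [407.0201 237.9917]
top tube_rim 0.59 [ 0.7315 -0.1705  0.1299] [380.6594 159.173 ]
```

View pics/g3.png

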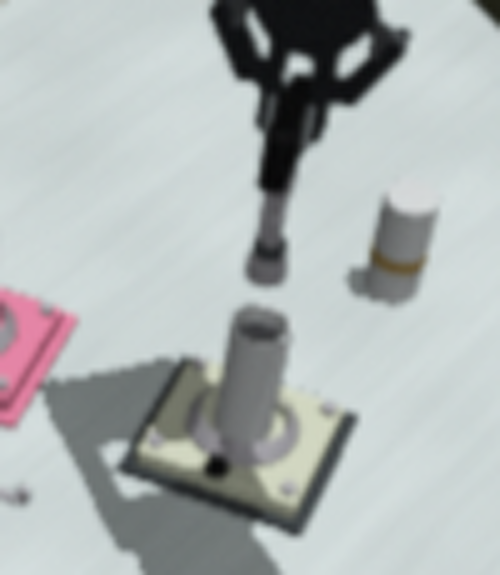

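The pusher is upright with its foot at crop (266,275), almost straight above the tube mouth at (261,325). The networks say it is about 2–3 mm too far in x. I check this by pixel.

```bash
python3 -c "
from h import *
print(atz('side',392.8,164.6,.178),atz('side',391.8,174.6,.130))
print(tri('side',(392.8,164.6),'top',(410.1,236.7)))"
python3 plan.py .4975 -.239 .273
```

```text
[ 0.49558933 -0.23459857  0.178     ] [ 0.49270904 -0.23581205  0.13      ]
[ 0.50067142 -0.24133455  0.17070153]
t 8.65 tcp [ 0.5002 -0.2384  0.3206] yaw y 0.35232047868416816 z [ 0.0002 -0.0001 -1.    ] rows [ 0.0005 -0.0034  0.0595] F [-0.6211 -0.1071 -2.1516] g 79.20342206954956 0.21667587762136462 j [-0.5417 -0.1224  1.7845  0.      1.4793 -0.8941]
```

```bash
python3 -m jog '[[[0.0005,-0.0034,0,0,0,0,1],[0,0,0.025,0,0,0,1],[0,0,0.018,0,0,0,1],[0,0,0.012,0,0,0,1],[0,0,0.008,0,0,0,1],[0,0,0.004,0,0,0,1],[0,0,0,0,0,0,1],[0,0,0,0,0,0,1]]]'
python3 plan.py .4975 -.239 .259
```

```text
time_s: 9.45
ee_pos: [0.4978, -0.2393, 0.2676]
tool_rot: [[-0.345, 0.939, 0.001], [0.939, 0.345, -0.001], [-0.001, 0.001, -1.0]]
wrist_force: [-0.4, 0.4, -2.9]
width: 0.22
grasp_force: 79.2
t 9.45 tcp [ 0.4978 -0.2393  0.2676] yaw y 0.3521213980095189 z [ 0.0009 -0.0006 -1.    ] rows [ 0.0005 -0.0002  0.0108] F [-0.4155  0.4395 -2.906 ] g 79.17324900627136 0.22037515226259563 j [-0.5454 -0.1018  1.8538 -0.      1.3886 -0.8975]
```

No side force, so the foot is entering the mouth. I go on in small steps, watching the force.

```bash
for i in 1; do :; done
python3 -m jog '[[[0,0,0.005,0,0,0,1],[0,0,0.0025,0,0,0,1],[0,0,0,0,0,0,1],[0,0,0,0,0,0,1]]]' | grep -E 'ee_pos|wrist'
python3 -m jog '[[[0,0,0.0025,0,0,0,1],[0,0,0,0,0,0,1],[0,0,0,0,0,0,1]]]' | grep -E 'ee_pos|wrist'
python3 -m jog '[[[0,0,0.0025,0,0,0,1],[0,0,0,0,0,0,1],[0,0,0,0,0,0,1]]]' | grep -E 'ee_pos|wrist'
```

```text
ee_pos: [0.4974, -0.2391, 0.2609]
wrist_force: [0.6, 0.2, -2.9]
ee_pos: [0.4974, -0.2392, 0.2588]
wrist_force: [0.5, 0.9, -2.6]
ee_pos: [0.4977, -0.2394, 0.2578]
wrist_force: [-1.4, 0.9, 1.1]
```

Contact is at TCP z ≈ 0.258, where the text's heights put it. Target: TCP z ≈ 0.246 and wrist force ≈ +7.3 N (10 N spring less the 2.7 N weight).

```bash
python3 -m jog '[[[0,0,0.0025,0,0,0,1],[0,0,0.0025,0,0,0,1],[0,0,0.0025,0,0,0,1],[0,0,0.0025,0,0,0,1],[0,0,0,0,0,0,1],[0,0,0,0,0,0,1],[0,0,0,0,0,0,1],[0,0,0,0,0,0,1]]]' | grep -E 'ee_pos|wrist'
for k in 1 2 3 4 5 6; do python3 -c "
from h import *
cams.capture('side');s=get_state();print(s['ee_pos'],s['wrist_force'])"; done
```

```text
ee_pos: [0.4977, -0.2394, 0.2496]
wrist_force: [-0.5, -0.8, 5.5]
[ 0.49771188 -0.23937763  0.24960258] [-0.6212768   0.04757529  4.79098926]
[ 0.49770865 -0.23937346  0.24960212] [-0.67211613 -1.12023941  5.44405061]
[ 0.49772124 -0.23937405  0.24960983] [-1.27499012  0.8742404   5.53484775]
[ 0.49769884 -0.23939065  0.24958201] [-0.89454059 -0.13089455  5.10274108]
[ 0.49771495 -0.23940464  0.24962511] [-1.73539367  0.28492575  6.0440957 ]
[ 0.49772291 -0.23937477  0.24960207] [-1.41398324  0.22349772  5.45859586]
```

The force reads 8.1 N on the follower, which means 8.3 mm of travel and matches the 8.4 mm height change. I press another 3.6 mm.

```bash
python3 -m jog '[[[0,0,0.0025,0,0,0,1],[0,0,0.002,0,0,0,1],[0,0,0,0,0,0,1],[0,0,0,0,0,0,1],[0,0,0,0,0,0,1],[0,0,0,0,0,0,1]]]'
python3 - <<'E'
from h import *
F=[];ims=[]
for _ in range(8): ims.append(cams.capture("side").astype(float));s=get_state();F.append(s["wrist_force"])
print(np.mean(F,0),s["ee_pos"],s["grasp_force"],s["time_s"])
im=np.mean(ims,0).astype(np.uint8)
for n in("pusher","fixture","wide_pusher","tube_a","bin"):
    for r in cams.place_of(n,"side"): print(n,round(r["confidence"],2),w("side",r["centre"]).round(3))
a=cv2.resize(im[120:215,345:435],None,fx=6,fy=6,interpolation=cv2.INTER_CUBIC);cv2.imwrite("pics/g4.png",a[:,:,::-1])
E
```

```text
time_s: 12.15
ee_pos: [0.4978, -0.2395, 0.2465]
tool_rot: [[-0.345, 0.939, 0.001], [0.939, 0.345, -0.001], [-0.001, 0.001, -1.0]]
wrist_force: [-2.1, -0.1, 7.4]
width: 0.217
grasp_force: 80.6
[-1.80606527  0.19348463  6.63696101] [ 0.49777426 -0.23945094  0.24649813] 80.58347940444946 12.55
pusher 0.72 [ 0.44   0.132 -0.001]
pusher 0.62 [ 0.495 -0.24   0.102]
fixture 0.9 [ 0.73  -0.176 -0.001]
fixture 0.79 [ 0.493 -0.236  0.001]
wide_pusher 0.79 [0.536 0.296 0.044]
tube_a 0.62 [ 0.482  0.461 -0.   ]
tube_a 0.56 [ 0.508 -0.477  0.002]
bin 0.63 [ 0.774  0.083 -0.003]
```

View pics/g4.png

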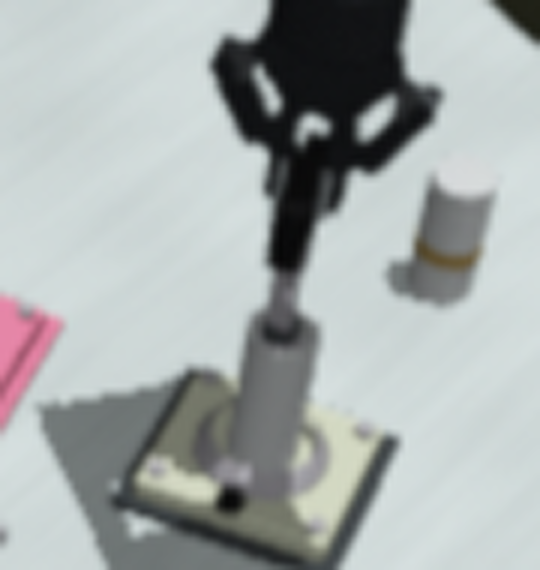

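The dark collar sits in the tube mouth at crop (283,325) and the pusher is upright. Force on the follower is about 9.4 N, so it is about 11 mm down, and the bystanders have not moved. I hand in.

```bash
python3 -c "
from rig import order
print(order.close_job())"
```

```text
the job is handed in; nothing more can be done
None
```

I handed the job in at about 13 s of the allowed 51 s, with the narrow pusher upright in the gripper and holding the follower about 11 mm down in the cream fixture's tube; the hand-in gave no verdict.

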